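# Unhook a setter plate from its peg and stand it in the firing rack

## Robot

A 7-joint arm with a two-finger parallel gripper is mounted at the origin on the work surface; the furniture and walls round the work are solid. World frame = base frame: x ahead of the robot, y to its left, z up, the work surface at z = 0. Lengths are in m, angles in rad, forces in N, time in s.
With the tool pointing down it reaches from about 0.425 to 0.875 m from the base axis. Payload 4.7 kg.
Tool frame: the origin (TCP) lies on the mounting face of the last link; the fingertips stand 182 mm ahead of it and the grasp point (between the pads) lies ahead of it (ctrl.grip_point_offset is the z of the grasp point in the tool frame, in m); z points along the fingers, y is the line along which they close (so a half turn about z gives the same grasp; the last joint's range is limited). The gripper opens to 87 mm and grips with 3 to 60 N. Pads are 19 mm wide; open, the fingers measure 117 mm over their backs; the gripper's body (75 mm by 190 mm) begins 51 mm behind the grasp point.
Start: joints at [-1.211, 0.321, -0.07, 1.45, 0.023, 1.371, -0.057], TCP at [0.22, 0.612, 0.405] pointing down, gripper open.
Joint ranges: [-2.86, 2.86], [-0.3, 2.09], [-1.38, 1.24], [0.06, 2.45], [-1.56, 4.7], [0.09, 2.05], [-2.69, 2.69]. Speed limits (rad/s): [2.57, 2.57, 3.14, 3.14, 3.14, 3.14, 3.14].

## Interface

Orientations are given as a rotation vector (axis times angle).
In Python, from bench import ctrl gives the robot as it stands.
- The arm moves only by the shell command python3 -m inch [FORCE], which reads ROWS from standard input. ROWS is a JSON list of rows, 1 to 20 of them, each of 5 numbers: dx, dy, dz in shares of 1 m (1.0 is 1 m), then a turn about the tool's z in normalised numbers (1 is 2 pi rad), then the opening from 0.0 (shut) to 1.0 (fully open); each row is the pose to reach, as a shift and turn from the pose commanded when the command began, along the tool's axes at that moment; what a row does not reach only later rows make up. A row lasts 1/10 s, in which the tool goes at most 0.05 m and 0.15 rad, less where a joint would pass 70% of its speed; a pose out of reach is approached as far as the arm can. The fingers move at their own pace and stop on an object; FORCE is the grip in N (left out, the last holds). Time passes only in rows, so rows that do not move let the fingers close. It prints the time, the measured TCP pose, the force, the opening and the grip force at its end. A shift or turn number past 1, either way, is cut back to 1. Input that does not fit is refused with a message, and nothing moves.
- ctrl.get_state(): the state, without advancing time (a new reading comes with each control period).
- ctrl.get_image(name): name is "side" or "top" or "wrist"; returns (picture, depth): 420x560x3 uint8, red, green, blue; 420x560 float32, m along the optical axis (not along the pixel's ray), 0 where there is no reading.
- ctrl.camera_model(name): a dict with "vertical_fov" (degrees; the focal length in pixels is half the picture's height over the tangent of half this angle, whatever the lens; pixels are square), "cx", "cy" (the principal point, pixels), "k1" (the pictures are not rectified: a ray, as slopes to the right and down, at radius r is drawn at 1 + k1 r^2 times it, then the intrinsics apply), "rvec" (rotation vector, rad) and "tvec" (3), from world to camera coordinates, as OpenCV has them; the wrist camera has in their place "hand_eye" (4x4, takes a point from camera to tool coordinates, whose origin is the TCP and whose axes are the flange's). Camera axes: x right, y down, z forward; pixel columns grow to the right and rows downward; lengths in m; the calibration is good to about 2 mm. A picture is of the moment at which its call begins: read the wrist's pose just before it. camera_model takes no time and is no camera call.
- ctrl.close_job(): hands the job in; it is judged then, once.
The state is a dict: "time": time; "joint_positions": joint angles; "qd": joint speeds; "joint_torque": joint torques, N m; "position": TCP position; "tool_rot": TCP orientation; "ft_force": force on the tool from outside, world axes, zero at the start; "torque": the same for the moment, N m; "grip_width": opening from 0.0 (shut) to 1.0 (fully open); "grip_force": force on a finger pad.
Only numpy, scipy, OpenCV 4.12 (cv2) and the standard library are available. Lean on these libraries where they do the work, as an engineer would, in place of code of your own. Each camera call takes 0.05 s, during which the arm holds its last target. There are 200 camera calls.

## Task

Take the white ceramic plate off the stand's wire peg, lifting it just enough to clear the upturned tip while you draw it off, and stand it upright, fully home in the slot of the firing rack. Feel your way along the peg: the plate is brittle, so never force it against the peg or the rack. Leave the other things on the bench where they are.

Things in the scene. Friction and masses are not known exactly. Their poses are not given: they have to be found in the camera images.
- plate: loose white ceramic plate, 8 mm thick (its x), 56 mm wide (y), 117 mm tall (z, upright as it hangs and must stand), about 0.16 kg. Origin: centre of its bottom edge. A rectangular eye goes through along x, 20 mm wide, z = 55 to 77 mm; above it a solid grip strip, z = 77 to 117 mm. It hangs across the peg by the eye. Turned half round about z it is the same
- plate_eye (a point): point on the plate, middle of the eye's upper edge (plate z = 77 mm), which rests on the peg. Fingers that grip the strip above with their tips at plate z = 91 mm or higher pass over the peg's upturned tip
- stand: fixed stand. Origin: on the bench under the column's axis; z up. Square column 24 mm, top at z = 192 mm, foot 130 x 120 x 12 mm, a dark clamp at z = 145 to 171 mm. Its wire peg points along the stand's -x. Nothing on it yields. 10 N between plate and stand (peg included) breaks the plate
- peg_bend (a point): point on the axis of the 6 mm steel wire peg (stand x -92, y 0, z 160 mm). From the column to here the peg is level; beyond it runs straight on for 72 mm but bent up or down (-0.28 to 0.28 rad), different each time and not reported, then turns up into the tip: end 81 mm from the bend, 10 mm above this straight part's upper side (16 above its underside)
- peg_side (a point): point on the bench below the peg's tip (stand x -168 mm). Feed the plate by touch along the peg: pushed up means the eye's upper edge rides on it (raise), pulled down means the eye's lower edge catches under it (lower), held back means the tip blocks (raise). With plate_eye at stand x below -190 mm the plate is off; keep its height until there
- rack: fixed firing rack, steel block 56 x 100 mm, top at z = 38 mm, on a foot plate 80 x 120 x 8 mm. Origin: on the bench under its middle. In its top one straight slot along its y, 11 mm wide in x, 63 mm long, 24 mm deep, edges bevelled by 3 mm. 25 N between plate and rack breaks the plate
- slot_floor (a point): centre of the slot's floor, 14 mm above the bench; the plate's bottom edge must stand here, plate width along the rack's y
- vial_a: bystander: small glass vial, black cap, 27 x 60 mm; to be left alone
- die_2: bystander: stepped metal die ring, 36 x 26 mm; to be left alone
- jar_d: bystander: jar with orange cap, 52 x 65 mm; to be left alone
- ptfe_disc: bystander: white disc, 51 x 13 mm; to be left alone

How it is judged:
On the way:
1. the plate is drawn off the peg: its eye is beyond the upturned tip and nothing of it touches the stand (x of plate_eye in the frame of stand below -0.18 m and contact force between plate and stand below 0.1 N and height (world z) of plate above 0.04 m), for 0.1 s.
At the end, for the whole second after the job is handed in: the plate stands released and at rest in the rack's slot, upright within 0.2 rad, its bottom edge no more than 3 mm above the slot's floor, within 7 mm of the slot's middle, its width along the slot (horizontal distance between plate and slot_floor below 0.007 m and z of plate in the frame of slot_floor below 0.003 m and angle between the y axis of plate and the y axis of rack, either way round below 0.15 rad and angle between plate's own z axis and vertical below 0.2 rad and linear speed of plate below 0.02 m/s); the robot touches nothing.
It fails at once if the plate is pressed against the peg or stand with more than 10 N (contact force between plate and stand above 10 N).
It fails at once if the plate is pressed against the rack with more than 25 N (contact force between plate and rack above 25 N).
It fails at once if a bystander (vial, die ring, jar, white disc) is moved more than 15 mm (distance of any of vial_a, die_2, jar_d, ptfe_disc from where it was at the start of the episode above 0.015 m).
It also fails if it takes over 70 s, if anything falls off the work surface, if the arm or the gripper's body presses on something with over 40 N, if the wrist force passes 120 N, or if a joint passes its speed limit or range.

## Working session

There is one attempt and no reset: what is moved stays moved. The work goes in short steps, Python scripts to look and compute and a shell command to move; the robot and the scene stay as the last step left them, time stands still between calls to the robot, and variables do not carry over. Pictures are saved under pics/ and viewed, at most 10 in all, crops included, and the job is handed in when it is done.

```bash
ls; mkdir -p pics; cat > h.py <<'E'
import numpy as np, cv2
from bench import ctrl
from scipy.spatial.transform import Rotation as R
def model(n, st=None):
    m=ctrl.camera_model(n); f=210/np.tan(np.radians(m["vertical_fov"])/2)
    if "hand_eye" in m:
        st=st or ctrl.get_state(); T=np.eye(4); T[:3,:3]=R.from_rotvec(st["tool_rot"]).as_matrix(); T[:3,3]=st["position"]
        W=T@np.array(m["hand_eye"])
    else:
        r=R.from_rotvec(m["rvec"]).as_matrix(); W=np.eye(4); W[:3,:3]=r.T; W[:3,3]=-r.T@np.array(m["tvec"])
    return f,m["cx"],m["cy"],m["k1"],W
def slopes(M,u,v):
    f,cx,cy,k,W=M; x=(np.asarray(u,float)-cx)/f; y=(np.asarray(v,float)-cy)/f; a,b=x,y
    for _ in range(20):
        s=1+k*(a*a+b*b); a,b=x/s,y/s
    return a,b
def pts(M,u,v,d):
    a,b=slopes(M,u,v); return (np.stack([a*d,b*d,d+0*a],-1))@M[4][:3,:3].T+M[4][:3,3]
def plane(M,u,v,z):
    a,b=slopes(M,u,v); r=np.stack([a,b,1+0*a],-1)@M[4][:3,:3].T; o=M[4][:3,3]
    return o+r*((z-o[2])/r[...,2])[...,None]
def cloud(n,d,M):
    v,u=np.mgrid[:420,:560]; return pts(M,u,v,d)
E
python3 - <<'E'
from h import *
s=ctrl.get_state();print(s, ctrl.grip_point_offset)
for n in("top","side","wrist"):
    M=model(n,s);print(n,M[4].round(3).tolist(),M[0])
    im,d=ctrl.get_image(n); cv2.imwrite(f"pics/{n}0.png",im[...,::-1]); np.savez(f"{n}0.npz",im=im,d=d,W=M[4],m=np.array(M[:4]))
a=cv2.imread("pics/top0.png");b=cv2.imread("pics/side0.png");
E
```

```text
pics
{'time': 0.0, 'joint_positions': array([-1.21086409,  0.32179788, -0.07008678,  1.45166967,  0.02264896,
        1.37078342, -0.05691272]), 'qd': array([ 2.21801577e-04, -8.41747274e-04,  2.23348877e-03,  1.27877291e-03,
       -3.53553970e-04, -1.54461657e-05, -1.28490006e-03]), 'joint_torque': array([ 3.09953816e-05, -4.91286063e+01, -4.03533652e-01, -3.12527275e+01,
       -6.38065115e-02,  4.37069067e-02,  1.76980120e-04]), 'position': array([0.22030451, 0.61130892, 0.40368021]), 'tool_rot': array([-5.40452496e-01, -3.09457392e+00,  2.92654303e-03]), 'ft_force': array([ 0.11440044, -1.01114302, -0.04792516]), 'torque': array([-0.04327946,  0.00957398,  0.00977914]), 'grip_force': 0.0, 'grip_width': 0.9974273048200134} 0.1635
top [[0.002, -0.99, 0.141, 0.319], [-1.0, -0.003, -0.005, -0.019], [0.005, -0.141, -0.99, 1.633], [0.0, 0.0, 0.0, 1.0]] 507.40084011890696
side [[-0.992, -0.076, 0.104, 0.417], [-0.128, 0.501, -0.856, 0.884], [0.012, -0.862, -0.507, 0.645], [0.0, 0.0, 0.0, 1.0]] 424.86221815724576
wrist [[0.34, 0.9, 0.274, 0.144], [0.94, -0.325, -0.101, 0.639], [-0.002, 0.292, -0.957, 0.383], [0.0, 0.0, 0.0, 1.0]] 337.84421278601263
```

View pics/top0.png

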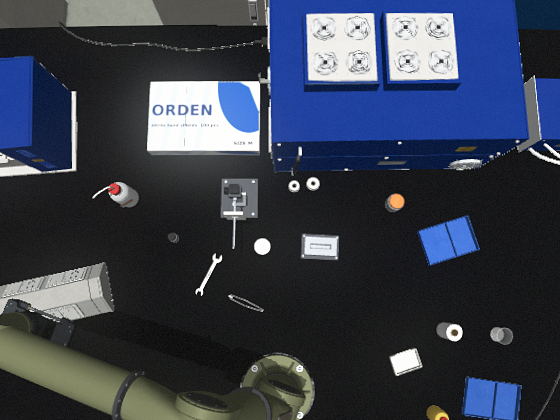

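View pics/side0.png

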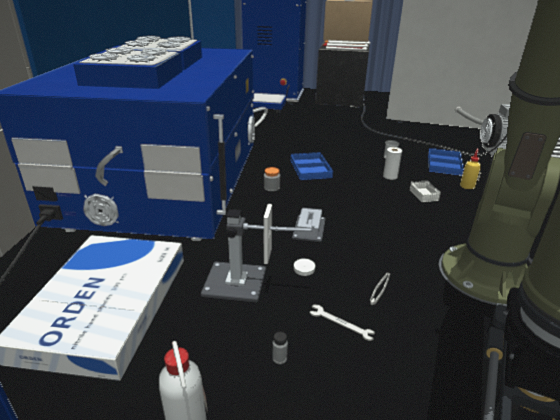

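The top view shows the stand at about (238,198) with its peg running down to (234,247), and the plate across the peg at (232,212). The rack is at (320,246), the disc at (262,246) and the vial at (173,238). The side view shows the plate edge-on at (267,233), with the peg running out to about (312,228).

```bash
python3 - <<'E'
from h import *
def load(n):
    z=np.load(n+"0.npz"); M=(*z["m"],z["W"]); return z["im"],z["d"],M,cloud(n,z["d"],M)
def rect(P): 
    c,w,a=cv2.minAreaRect((P[:,:2]*1000).astype(np.float32)); return np.round(c,1),np.round(w,1),round(a,1)
im,d,M,P=load("top")
def box(u0,u1,v0,v1): 
    m=np.zeros(d.shape,bool); m[v0:v1,u0:u1]=1; return m&(d>0)
st=box(215,262,172,256)
Z=P[...,2]
for nm,m in [("foot",st&(Z>.006)&(Z<.02)),("coltop",box(222,248,175,205)&(Z>.183)),("plate",box(218,248,203,220)&(Z>.15)),("peg",box(225,245,217,256)&(Z>.1)),
  ("rackfoot",box(295,345,228,265)&(Z>.003)),("racktop",box(295,345,228,265)&(Z>.03))]:
    Q=P[m]; print(nm,len(Q),rect(Q),Q[:,2].min().round(3),np.median(Q[:,2]).round(3),Q[:,2].max().round(3))
Q=P[box(225,245,217,256)&(Z>.1)]
for q in Q[np.argsort(-Q[:,0])][::4]: print(q.round(4))
# slot: dark pixels in racktop
g=im.astype(int).sum(-1)
sub=(g[225:268,295:346]); print(sub[::2,::3])
im,d,M,P=load("side"); Z=P[...,2]
m=np.zeros(d.shape,bool); m[195:275,255:330]=1; m&=(d>0)&(Z>.06)&(Z<.3)&(P[...,0]>.3)&(P[...,0]<.7)&(abs(P[...,1]-.13)<.08)
Q=P[m];print("side plate/peg",len(Q))
pl=Q[(Q[:,2]>.18)|(Q[:,2]<.14)]
print("plate",pl.min(0).round(4),pl.max(0).round(4),np.median(pl,0).round(4))
pg=Q[Q[:,0]<np.median(pl[:,0])-.012]
for a in np.arange(.3,.6,.01):
    k=pg[(pg[:,0]>=a)&(pg[:,0]<a+.01)]
    if len(k):print(round(a,2),len(k),k.mean(0).round(4),k[:,2].min().round(4),k[:,2].max().round(4))
E
```

```text
foot 1198 (array([558.4, 128.5]), array([272. , 150.2]), 1.2) 0.006 0.012 0.02
coltop 94 (array([601.9, 126.3]), array([28.4, 26.9]), 0.3) 0.187 0.192 0.2
plate 127 (array([532.3, 121.2]), array([47. , 48.7]), 53.5) 0.15 0.192 0.213
peg 113 (array([484. , 135.5]), array([51.5, 98. ]), 75.1) 0.1 0.162 0.181
rackfoot 1133 (array([ 451.8, -134.9]), array([116.4, 158.8]), 0.1) 0.003 0.015 0.052
racktop 498 (array([ 448.7, -135.7]), array([99.8, 56.3]), 87.4) 0.03 0.039 0.052
[0.5269 0.1232 0.134 ]
[0.5257 0.1032 0.1214]
[0.5255 0.1044 0.1443]
[0.5255 0.143  0.1439]
[0.5253 0.1013 0.146 ]
[0.5252 0.1017 0.1024]
[0.5252 0.139  0.1245]
[0.525  0.1159 0.1483]
[0.5249 0.1117 0.1274]
[0.5248 0.1471 0.1047]
[0.5246 0.0996 0.1298]
[0.5244 0.1144 0.1308]
[0.5198 0.1232 0.1643]
[0.5148 0.1237 0.1572]
[0.5081 0.1259 0.1636]
[0.5019 0.1227 0.1658]
[0.4962 0.1227 0.1646]
[0.4909 0.1231 0.1599]
[0.4847 0.1227 0.1626]
[0.4789 0.1227 0.1621]
[0.4757 0.1253 0.1644]
[0.4726 0.1281 0.1658]
[0.4667 0.125  0.1665]
[0.4606 0.1246 0.1692]
[0.4551 0.1278 0.1657]
[0.4492 0.1247 0.1668]
[0.4432 0.1243 0.1697]
[0.
[... 1401 characters left out ...]
 115  98 106 100  93 100 105 100  92  93  99  94  90  91  90]
 [101 105 104 103  96  94  95  94 101  91  98  97  85  95  80  84  89]
 [ 88 101  79  98 109 101  89 103 113 100  94  94  92  74 103  81  87]]
side plate/peg 538
plate [0.5241 0.0969 0.0852] [0.533  0.1566 0.2033] [0.5262 0.1469 0.1364]
0.43 21 [0.4344 0.1268 0.1683] 0.1598 0.1757
0.44 15 [0.4451 0.1272 0.163 ] 0.1598 0.1653
0.45 12 [0.4551 0.1264 0.1622] 0.1589 0.1648
0.46 11 [0.4655 0.1261 0.1626] 0.1595 0.1644
0.47 15 [0.4748 0.1261 0.162 ] 0.1595 0.1646
0.48 15 [0.4854 0.1262 0.161 ] 0.1587 0.1634
0.49 12 [0.4949 0.1264 0.1603] 0.1564 0.1627
0.5 16 [0.5048 0.1266 0.1598] 0.1562 0.164
0.51 6 [0.5117 0.1264 0.16  ] 0.1581 0.1616
```

```bash
python3 - <<'E'
import cv2,numpy as np
a=cv2.imread("pics/top0.png")[165:275,205:355];b=cv2.imread("pics/side0.png")[190:300,200:330]
a=cv2.resize(a,(600,440),interpolation=cv2.INTER_CUBIC)
b=cv2.resize(b,(520,440),interpolation=cv2.INTER_CUBIC)
c=cv2.resize(np.hstack([a,b]),(800,314));cv2.imwrite("pics/c1.png",c)
E
```

```text
(no output)
```

View pics/c1.png

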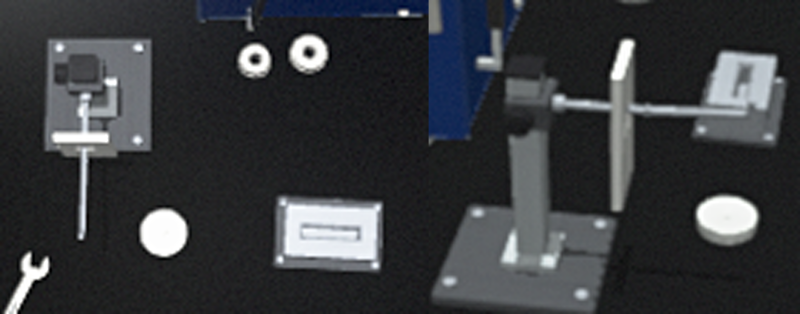

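The peg bends slightly upward, and the plate's front face is at x≈0.5245 with its top at z≈0.203. I'll move above it next.

```bash
cat >> h.py <<'E'
def to(x,y,z,yaw,st=None):
    "tool-axis shift and turn to reach TCP world pose with tool y at heading yaw"
    st=st or ctrl.get_state(); T=R.from_rotvec(st["tool_rot"]).as_matrix()
    d=T.T@(np.array([x,y,z])-st["position"]); h=np.arctan2(T[1,1],T[0,1])
    t=-(yaw-h); t=(t+np.pi)%(2*np.pi)-np.pi
    print("shift",d.round(4),"turn",round(t,4),"tilt",T[:,2].round(4),"pos",st["position"].round(4),"F",st["ft_force"].round(2),"q",st["joint_positions"].round(2),"t",st["time"],"grip",round(st["grip_width"],3),st["grip_force"])
E
python3 -c "
from h import *
to(.528,.126,.45,0)"
```

```text
shift [-0.454  -0.3524 -0.0455] turn 1.225 tilt [-4.0e-04 -1.5e-03 -1.0e+00] pos [0.2203 0.6114 0.4039] F [-0.23  0.12 -0.04] q [-1.21  0.32 -0.07  1.45  0.02  1.37 -0.06] t 0.15 grip 0.999 0.0
```

The rows are not in the units I measure in: turns go in shares of 2 pi rad. I convert before sending: 1.225 rad / 6.2832 = 0.195.

```bash
echo '[[0, 0, -0.045, 0, 0.5], [-0.05, -0.04, -0.045, 0.0207, 0.5], [-0.1, -0.08, -0.045, 0.0414, 0.5], [-0.14, -0.11, -0.045, 0.0621, 0.5], [-0.18, -0.14, -0.045, 0.0828, 0.5], [-0.22, -0.17, -0.045, 0.1035, 0.5], [-0.26, -0.2, -0.045, 0.1241, 0.5], [-0.3, -0.23, -0.045, 0.1448, 0.5], [-0.34, -0.26, -0.045, 0.1655, 0.5], [-0.38, -0.3, -0.045, 0.1862, 0.5], [-0.42, -0.33, -0.045, 0.195, 0.5], [-0.454, -0.352, -0.045, 0.195, 0.5], [-0.454, -0.352, -0.045, 0.195, 0.5], [-0.454, -0.352, -0.045, 0.195, 0.5], [-0.454, -0.352, -0.045, 0.195, 0.5]]' | python3 -m inch 12
python3 - <<'E'
from h import *
s=ctrl.get_state(); to(.528,.126,.36,0,s)
M=model("wrist",s);im,d=ctrl.get_image("wrist");cv2.imwrite("pics/w1.png",im[...,::-1]);np.savez("w1.npz",im=im,d=d,W=M[4],m=np.array(M[:4]))
P=cloud("w",d,M);Z=P[...,2]
m=(d>0)&(Z>.185)&(Z<.22)&(abs(P[...,0]-.528)<.02)&(abs(P[...,1]-.126)<.05)
Q=P[m];print(len(Q))
if len(Q)>20:print(cv2.minAreaRect((Q[:,:2]*1000).astype(np.float32)),np.percentile(Q[:,2],[5,50,95]))
E
```

```text
time: 1.65
position: [0.5281, 0.1265, 0.4494]
tool_rot: [-2.222, -2.22, 0.001]
ft_force: [0.3, 0.3, 1.1]
grip_width: 0.502
grip_force: 0.0
shift [-0.0005  0.      0.0894] turn -0.0009 tilt [-1.e-03  4.e-04 -1.e+00] pos [0.5281 0.1265 0.4494] F [0.26 0.32 1.06] q [-0.69  0.07  0.43  1.66 -0.03  1.41 -0.26] t 1.65 grip 0.502 0.0
858
((528.7244262695312, 125.45095825195312), (56.08594512939453, 8.018758773803711), 88.99872589111328) [0.19792023 0.20190912 0.20301245]
```

View pics/w1.png

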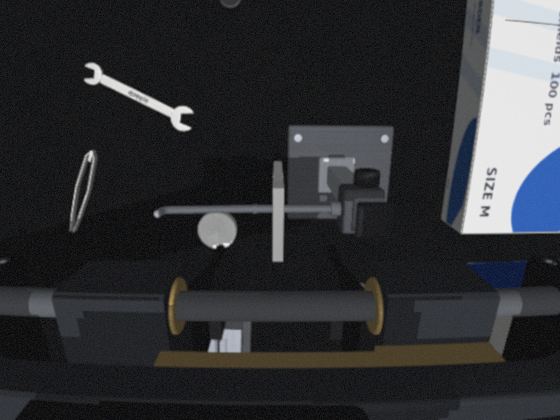

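The wrist view shows the plate edge-on at columns 273–283, with the peg from (160,213) to (340,209). The plate measures centre (0.5287, 0.1255) and yaw about −0.017, so I'll descend and grip.

Scaled: 0.015 rad / 6.2832 = 0.0024.

```bash
echo '[[0.001, 0.0005, 0.03, 0.0024, 0.5], [0.001, 0.0005, 0.06, 0.0024, 0.5], [0.001, 0.0005, 0.08, 0.0024, 0.5], [0.001, 0.0005, 0.0885, 0.0024, 0.5], [0.001, 0.0005, 0.0885, 0.0024, 0.5], [0.001, 0.0005, 0.0885, 0.0024, 0.5]]' | python3 -m inch
python3 - <<'E'
from h import *
to(.5287,.1255,.361,-.0175)
z=np.load("w1.npz");M=(*z["m"],z["W"]);P=cloud("w",z["d"],M);Z=P[...,2];d=z["d"]
m=(d>0)&(abs(P[...,1]-.126)<.012)&(Z>.15)&(Z<.19)
Q=P[m]
for a in np.arange(.425,.59,.01):
    k=Q[(Q[:,0]>=a)&(Q[:,0]<a+.01)]
    if len(k):print(round(a,3),len(k),k.mean(0).round(4),k[:,2].max().round(4))
E
```

```text
time: 2.3
position: [0.5288, 0.1283, 0.3623]
tool_rot: [2.236, 2.206, 0.002]
ft_force: [0.2, 0.7, 0.8]
grip_width: 0.498
grip_force: 0.0
shift [-0.0028 -0.      0.0013] turn 0.0039 tilt [ 1.3e-03  8.0e-04 -1.0e+00] pos [0.5288 0.1283 0.3623] F [0.23 0.69 0.79] q [-0.68  0.12  0.43  1.79 -0.05  1.24 -0.25] t 2.3 grip 0.498 0.0
0.425 61 [0.433  0.1266 0.1739] 0.1776
0.435 102 [0.4392 0.1262 0.1665] 0.1762
0.445 85 [0.4498 0.126  0.1646] 0.166
0.455 87 [0.46   0.1259 0.1642] 0.1666
0.465 93 [0.4701 0.126  0.1635] 0.1656
0.475 90 [0.4797 0.1262 0.1629] 0.1657
0.485 83 [0.4898 0.1262 0.1625] 0.1642
0.495 86 [0.4998 0.126  0.1619] 0.1644
0.505 101 [0.51   0.1259 0.1614] 0.1634
0.515 78 [0.5199 0.1258 0.1616] 0.1638
0.525 14 [0.5344 0.1259 0.1616] 0.1633
0.535 84 [0.5402 0.1258 0.1615] 0.1636
0.545 84 [0.5501 0.1258 0.1615] 0.1634
0.555 84 [0.56   0.1258 0.1615] 0.1637
0.565 114 [0.5709 0.126  0.1621] 0.1665
0.575 336 [0.5809 0.1265 0.1658] 0.1717
0.585 325 [0.5887 0.1271 0.1744] 0.19
```

Scaled: 0.004 rad / 6.2832 = 0.0006.

```bash
echo '[[-0.0025, 0, 0.001, 0.0006, 0.4], [-0.0025, 0, 0.001, 0.0006, 0.25], [-0.0025, 0, 0.001, 0.0006, 0.15], [-0.0025, 0, 0.001, 0.0006, 0], [-0.0025, 0, 0.001, 0.0006, 0], [-0.0025, 0, 0.001, 0.0006, 0], [-0.0025, 0, 0.001, 0.0006, 0], [-0.0025, 0, 0.001, 0.0006, 0]]' | python3 -m inch 20
python3 -c "
from h import *
to(.5287,.1255,.361,-.0175)"
```

```text
time: 3.1
position: [0.5287, 0.125, 0.3604]
tool_rot: [2.242, 2.2, 0.001]
ft_force: [0.6, -0.4, 0.8]
grip_width: 0.092
grip_force: 20.0
shift [ 0.0005 -0.     -0.0006] turn -0.0014 tilt [ 4.e-04  1.e-04 -1.e+00] pos [0.5287 0.125  0.3604] F [ 0.64 -0.44  0.82] q [-0.68  0.12  0.43  1.79 -0.05  1.24 -0.25] t 3.1 grip 0.092 19.98369245789945
```

Gripped. I'll lift 6 mm and check the force before drawing the plate along the peg.

```bash
echo '[[0.0005, 0, -0.001, 0, 0], [0.0005, 0, -0.003, 0, 0], [0.0005, 0, -0.005, 0, 0], [0.0005, 0, -0.007, 0, 0], [0.0005, 0, -0.008, 0, 0], [0.0005, 0, -0.008, 0, 0]]' | python3 -m inch 25
python3 -c "
from h import *
to(.48,.1255,.3705,-.0175)"
```

```text
time: 3.7
position: [0.5287, 0.1255, 0.3685]
tool_rot: [2.242, 2.2, 0.001]
ft_force: [0.0, 0.3, -1.1]
grip_width: 0.092
grip_force: 25.0
shift [-0.0009 -0.0487 -0.002 ] turn -0.0015 tilt [ 4.e-04  2.e-04 -1.e+00] pos [0.5287 0.1255 0.3685] F [ 0.05  0.29 -1.05] q [-0.68  0.12  0.43  1.78 -0.05  1.25 -0.25] t 3.7 grip 0.092 24.9844105867669
```

```bash
echo '[[0, -0.005, 0, 0, 0], [0, -0.011, 0, 0, 0], [0, -0.017, -0.001, 0, 0], [0, -0.023, -0.001, 0, 0]]' | python3 -m inch && echo '[[0, -0.007, -0.001, 0, 0], [0, -0.014, -0.001, 0, 0], [-0.001, -0.02, -0.001, 0, 0], [-0.001, -0.026, -0.001, 0, 0], [-0.001, -0.026, -0.001, 0, 0]]' | python3 -m inch
python3 -c "
from h import *
to(.46,.1255,.3775,-.0175)"
```

```text
time: 4.1
position: [0.505, 0.126, 0.3694]
tool_rot: [-2.242, -2.2, -0.0]
ft_force: [-0.9, -0.1, -1.1]
grip_width: 0.09
grip_force: 25.0
time: 4.6
position: [0.4789, 0.1254, 0.3703]
tool_rot: [-2.242, -2.2, -0.0]
ft_force: [0.1, 0.2, -1.2]
grip_width: 0.093
grip_force: 25.0
shift [-0.0003 -0.0189 -0.0072] turn -0.0011 tilt [-2.e-04  5.e-04 -1.e+00] pos [0.4789 0.1254 0.3703] F [ 0.09  0.15 -1.19] q [-0.71  0.    0.41  1.89 -0.    1.25 -0.32] t 4.6 grip 0.093 24.984340786468238
```

Still free. I'll raise to tip clearance (17 mm above rest) while moving to x=0.46.

```bash
echo '[[0, -0.003, -0.0015, 0, 0], [0, -0.006, -0.003, 0, 0], [0, -0.01, -0.0045, 0, 0], [0, -0.014, -0.006, 0, 0], [0, -0.019, -0.007, 0, 0], [0, -0.019, -0.007, 0, 0]]' | python3 -m inch
python3 -c "
from h import *
to(.405,.1255,.3775,-.0175)"
```

```text
time: 5.2
position: [0.4601, 0.1259, 0.3775]
tool_rot: [-2.242, -2.201, -0.001]
ft_force: [0.9, 0.1, -1.1]
grip_width: 0.088
grip_force: 25.0
shift [-0.0014 -0.0551 -0.    ] turn -0.001 tilt [ 0.e+00  5.e-04 -1.e+00] pos [0.4601 0.1259 0.3775] F [ 0.94  0.11 -1.15] q [-0.72 -0.05  0.39  1.92  0.02  1.27 -0.36] t 5.2 grip 0.088 24.9844431434758
```

```bash
echo '[[0, -0.004, 0, 0, 0], [0, -0.008, 0, 0, 0], [0, -0.012, 0, 0, 0]]' | python3 -m inch && echo '[[0, -0.003, 0, 0, 0], [0, -0.006, 0, 0, 0], [0, -0.009, 0, 0, 0], [0, -0.009, 0, 0, 0]]' | python3 -m inch
python3 -c "
from h import *
to(.41,.1255,.3775,-.0175)"
```

```text
time: 5.5
position: [0.4483, 0.126, 0.3772]
tool_rot: [-2.242, -2.2, 0.0]
ft_force: [-0.3, 0.3, -2.2]
grip_width: 0.088
grip_force: 25.0
time: 5.9
position: [0.4393, 0.1262, 0.3772]
tool_rot: [-2.242, -2.2, -0.0]
ft_force: [1.5, 0.7, -0.8]
grip_width: 0.091
grip_force: 25.0
shift [-0.0012 -0.0293 -0.0002] turn -0.0012 tilt [-1.e-04  2.e-04 -1.e+00] pos [0.4393 0.1262 0.3772] F [ 1.46  0.66 -0.82] q [-0.73 -0.09  0.38  1.96  0.04  1.27 -0.39] t 5.9 grip 0.091 24.98453813837841
```

```bash
for i in 1 2 3; do echo '[[0, 0, 0, 0, 0]]' | python3 -m inch | grep -E "force: \["; done; python3 - <<'E'
from h import *
im,d=ctrl.get_image("side");M=model("side");P=cloud("s",d,M)
u0,v0=255,190; c=cv2.resize(im[180:280,270:380,::-1],(770,590)[::1],interpolation=cv2.INTER_CUBIC)
c=cv2.resize(im[185:285,265:395,::-1],(780,600),interpolation=cv2.INTER_CUBIC);cv2.imwrite("pics/s2.png",c)
m=(d>0)&(abs(P[...,0]-.44)<.02)&(abs(P[...,1]-.126)<.04)&(P[...,2]>.06)&(P[...,2]<.17)
Q=P[m];print(len(Q),Q[:,2].min(),np.percentile(Q[:,0],[5,50,95]))
E
```

```text
ft_force: [-0.0, -1.2, -1.3]
ft_force: [-0.3, -0.6, -0.8]
ft_force: [-0.7, -0.1, -0.9]
158 0.10082560153635867 [0.4347106  0.43918167 0.45175602]
```

View pics/s2.png

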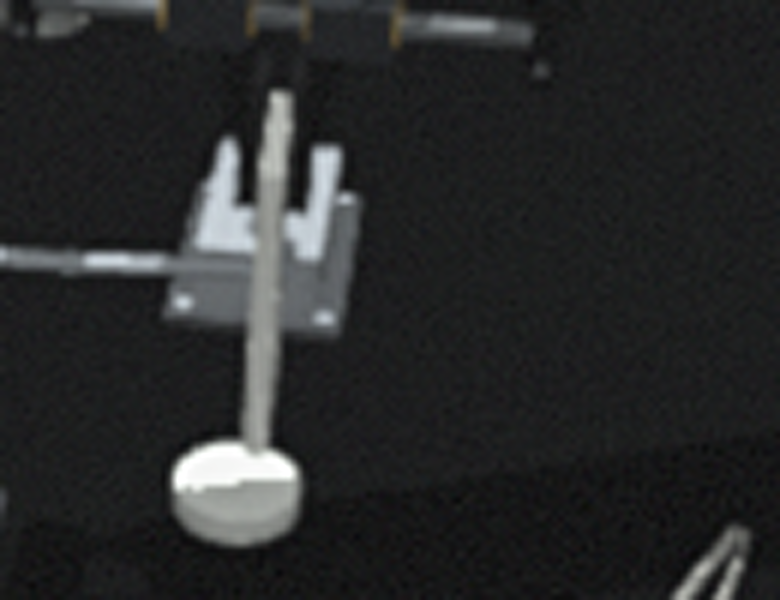

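The side view shows the plate upright in the fingers at crop columns 245–290, with the tip inside its eye. The force is only noise, so I'll continue.

```bash
echo '[[0, -0.003, 0, 0, 0], [0, -0.006, 0, 0, 0], [0, -0.006, 0, 0, 0]]' | python3 -m inch && echo '[[0, -0.003, 0, 0, 0], [0, -0.006, 0, 0, 0], [0, -0.006, 0, 0, 0]]' | python3 -m inch
python3 -c "
from h import *
to(.41,.1255,.3775,-.0175)"
```

```text
time: 6.55
position: [0.4332, 0.1263, 0.3772]
tool_rot: [-2.242, -2.2, 0.0]
ft_force: [-0.3, 0.0, -1.7]
grip_width: 0.09
grip_force: 25.0
time: 6.85
position: [0.4273, 0.1264, 0.3772]
tool_rot: [-2.242, -2.2, -0.0]
ft_force: [-0.1, -0.8, -1.8]
grip_width: 0.087
grip_force: 25.0
shift [-0.0013 -0.0172 -0.0003] turn -0.0012 tilt [-1.e-04  2.e-04 -1.e+00] pos [0.4273 0.1264 0.3772] F [-0.09 -0.8  -1.82] q [-0.74 -0.12  0.37  1.98  0.04  1.27 -0.41] t 6.85 grip 0.087 24.98426873702556
```

```bash
echo '[[0, -0.004, 0, 0, 0], [0, -0.008, 0, 0, 0], [0, -0.012, 0, 0, 0], [-0.001, -0.017, 0, 0, 0], [-0.001, -0.017, 0, 0, 0], [-0.001, -0.017, 0, 0, 0]]' | python3 -m inch
python3 - <<'E'
from h import *
to(.45,-.135,.3775,0)
# rack slot from initial top image: depth-based
z=np.load("top0.npz");M=(*z["m"],z["W"]);im=z["im"]
g=im.astype(float).sum(-1); 
v,u=np.mgrid[:420,:560]
P=plane(M,u.astype(float),v.astype(float),.038)
m=(abs(P[...,0]-.45)<.015)&(abs(P[...,1]+.135)<.04)&(g<690)
q=P[m];print(m.sum(),(q[:,:2].min(0)+q[:,:2].max(0))/2,cv2.minAreaRect((q[:,:2]*1000).astype(np.float32)))
E
```

```text
time: 7.45
position: [0.4105, 0.1257, 0.3774]
tool_rot: [2.242, 2.2, 0.001]
ft_force: [0.2, -0.5, -1.4]
grip_width: 0.092
grip_force: 25.0
shift [-2.599e-01  4.440e-02 -2.000e-04] turn -0.0189 tilt [ 5.e-04  4.e-04 -1.e+00] pos [0.4105 0.1257 0.3774] F [ 0.25 -0.46 -1.35] q [-0.74 -0.16  0.35  2.01  0.06  1.28 -0.43] t 7.45 grip 0.092 24.98422167263925
94 [ 0.44885891 -0.13532741] ((448.87109375, -135.3275146484375), (66.2454833984375, 18.956327438354492), 89.77607727050781)
```

The plate is off the peg. I'll carry it past the rack to where the wrist camera sees the slot from above.

Scaled: -0.019 rad / 6.2832 = -0.003.

```bash
echo '[[-0.03, 0, 0, 0, 0], [-0.065, 0, -0.005, 0, 0], [-0.1, 0.01, -0.01, -0.0016, 0], [-0.14, 0.015, -0.015, -0.003, 0], [-0.18, 0.02, -0.02, -0.003, 0], [-0.22, 0.025, -0.02, -0.003, 0], [-0.26, 0.03, -0.02, -0.003, 0], [-0.3, 0.04, -0.02, -0.003, 0], [-0.33, 0.045, -0.02, -0.003, 0], [-0.34, 0.046, -0.02, -0.003, 0], [-0.34, 0.046, -0.02, -0.003, 0], [-0.34, 0.046, -0.02, -0.003, 0]]' | python3 -m inch
python3 - <<'E'
from h import *
s=ctrl.get_state(); to(.449,-.135,.38,0,s)
M=model("wrist",s);im,d=ctrl.get_image("wrist");cv2.imwrite("pics/w2.png",im[...,::-1]);np.savez("w2.npz",im=im,d=d,W=M[4],m=np.array(M[:4]))
P=cloud("w",d,M);Z=P[...,2]
near=(d>0)&(abs(P[...,0]-.45)<.06)&(abs(P[...,1]+.135)<.08)
for nm,m in [("top",near&(Z>.03)&(Z<.045)&(abs(P[...,0]-.45)<.04)),("foot",near&(Z>.004)&(Z<.045))]:
    print(nm,m.sum(),cv2.minAreaRect((P[m][:,:2]*1000).astype(np.float32)),np.median(Z[m]))
m=near&(abs(P[...,0]-.45)<.02)&(abs(P[...,1]+.135)<.042)&(Z<.03)
print("slot",m.sum(),cv2.minAreaRect((P[m][:,:2]*1000).astype(np.float32)),np.median(Z[m]),Z[m].min())
E
```

```text
time: 8.65
position: [0.4503, -0.2138, 0.397]
tool_rot: [-2.219, -2.222, -0.0]
ft_force: [-0.5, 0.9, -1.3]
grip_width: 0.089
grip_force: 25.0
shift [ 0.0788 -0.0012  0.017 ] turn 0.0012 tilt [-7.e-04  1.e-03 -1.e+00] pos [ 0.4503 -0.2138  0.397 ] F [-0.45  0.91 -1.34] q [-0.48 -0.03  0.86  1.85  0.02  1.31  0.38] t 8.65 grip 0.089 24.984600737225264
top 5374 ((448.25775146484375, -135.56504821777344), (99.65849304199219, 56.68986892700195), 86.82653045654297) 0.037172040769241105
foot 8735 ((448.2198486328125, -135.35894775390625), (119.87470245361328, 80.92827606201172), 87.0843734741211) 0.036388744514043614
slot 729 ((448.2337951660156, -135.96658325195312), (63.6050910949707, 11.131328582763672), 86.928466796875) 0.013447648867884743 0.011208421387292278
```

View pics/w2.png

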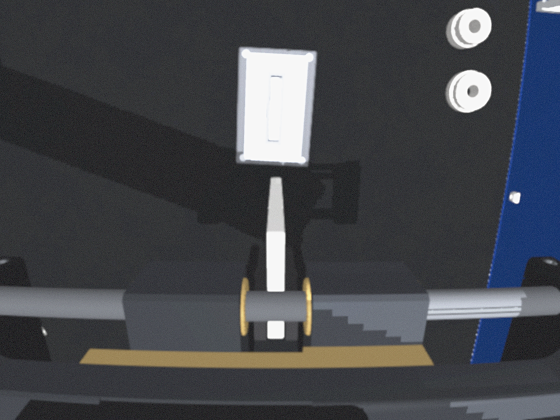

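The wrist view shows the slot at columns 267–283, rows 76–142, and the held plate's edge at column 277, rows 180–335. I'll check how the plate sits in the hand.

```bash
python3 - <<'E'
from h import *
z=np.load("w2.npz");M=(*z["m"],z["W"]);d=z["d"];P=cloud("w",d,M)
m=(d>0)&(abs(P[...,0]-.45)<.012)&(P[...,1]<-.17)&(P[...,1]>-.25)&(P[...,2]>.09)&(P[...,2]<.25)
m[260:]=0
Q=P[m];print(len(Q))
for a in np.arange(.09,.25,.015):
    k=Q[(Q[:,2]>=a)&(Q[:,2]<a+.015)]
    if len(k)>5:print(round(a,3),len(k),k.mean(0).round(4),k[:,0].min().round(4),k[:,0].max().round(4),np.median(k[:,1]).round(4))
print(Q[:,2].min())
to(.4482,-.1360,.385,-.053)
E
```

```text
1716
0.12 40 [ 0.4495 -0.1855  0.1287] 0.4459 0.4534 -0.1854
0.135 51 [ 0.4495 -0.1855  0.1428] 0.4454 0.4533 -0.1855
0.15 64 [ 0.4493 -0.1855  0.1576] 0.4456 0.4531 -0.1855
0.165 74 [ 0.4494 -0.1855  0.1728] 0.4454 0.4533 -0.1855
0.18 97 [ 0.4493 -0.1855  0.1878] 0.4455 0.4532 -0.1855
0.195 120 [ 0.4494 -0.1855  0.203 ] 0.4454 0.4534 -0.1855
0.21 419 [ 0.4499 -0.1967  0.2189] 0.438 0.4619 -0.202
0.225 848 [ 0.4497 -0.1929  0.2351] 0.4381 0.4619 -0.1921
0.12240114753483355
shift [ 0.0774 -0.002   0.0121] turn 0.0553 tilt [-4.0e-04  1.1e-03 -1.0e+00] pos [ 0.4504 -0.2135  0.397 ] F [-0.33  0.67 -1.95] q [-0.48 -0.03  0.86  1.85  0.02  1.31  0.38] t 8.7 grip 0.093 24.984440440312028
```

Scaled: 0.055 rad / 6.2832 = 0.0088.

```bash
echo '[[0.03, 0, 0.01, 0.0032, 0], [0.06, 0, 0.02, 0.0064, 0], [0.077, -0.001, 0.04, 0.0088, 0], [0.077, -0.001, 0.06, 0.0088, 0], [0.077, -0.001, 0.062, 0.0088, 0], [0.077, -0.001, 0.062, 0.0088, 0], [0.077, -0.001, 0.062, 0.0088, 0]]' | python3 -m inch
python3 - <<'E'
from h import *
s=ctrl.get_state(); to(.4492,-.1358,.2885,-.053,s)
M=model("wrist",s);im,d=ctrl.get_image("wrist");P=cloud("w",d,M)
c=im[...,::-1];cv2.imwrite("pics/w3.png",c)
T=R.from_rotvec(s["tool_rot"]).as_matrix();p=s["position"]
# plate edge and slot's visible part in tool coords
L=(P-p)@T
near=(d>0)&(abs(L[...,1])<.008)&(P[...,2]>.06)&(P[...,2]<.19)&(L[...,0]>.015)
Q=L[near];print("plate",len(Q),np.median(Q,0).round(4),((Q[:,1].min()+Q[:,1].max())/2).round(4),np.ptp(Q[:,1]).round(4),P[near][:,2].min())
r=(d>0)&(P[...,2]>.03)&(P[...,2]<.045)&(abs(L[...,1])<.04)&(abs(L[...,0])<.06)
print("rack top",r.sum(),L[r].min(0).round(4),L[r].max(0).round(4),cv2.minAreaRect((L[r][:,:2]*1000).astype(np.float32)))
f=(d>0)&(P[...,2]<.03)&(abs(L[...,1])<.012)&(abs(L[...,0])<.038)
if f.sum()>5:print("slot",f.sum(),L[f].mean(0).round(4),L[f].min(0).round(4),L[f].max(0).round(4))
E
```

```text
time: 9.4
position: [0.4496, -0.1382, 0.3363]
tool_rot: [2.281, 2.159, 0.002]
ft_force: [-0.5, -0.0, -1.4]
grip_width: 0.086
grip_force: 25.0
shift [ 0.0023 -0.0006  0.0478] turn -0.0019 tilt [ 1.8e-03  1.0e-04 -1.0e+00] pos [ 0.4496 -0.1382  0.3363] F [-0.52 -0.04 -1.41] q [-0.55 -0.05  0.78  1.99  0.04  1.18  0.16] t 9.4 grip 0.086 24.98729394748807
plate 1260 [ 0.0278 -0.001   0.169 ] -0.0008 0.0081 0.060692754101186464
rack top 5649 [-0.0468 -0.0301  0.2969] [0.0521 0.0261 0.3062] ((2.6816368103027344, -1.9842758178710938), (98.85669708251953, 56.27368927001953), 0.032454852014780045)
slot 226 [ 0.0202 -0.0035  0.3218] [-0.0076 -0.0076  0.3072] [0.03   0.0033 0.3258]
```

View pics/w3.png

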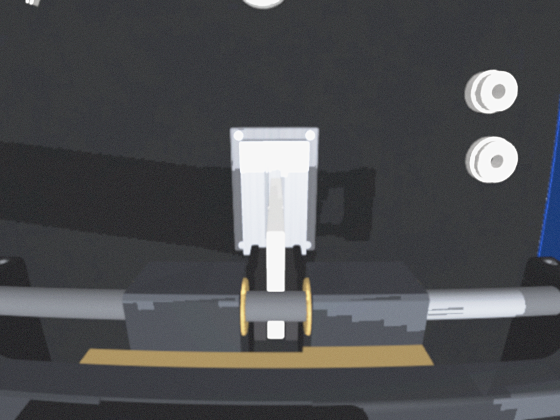

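The view shows the plate over the slot at column 275, with the rack aligned. It still needs about −1 mm in tool y and +2.5 mm in tool x, so I'll correct those while descending to just above the rack.

```bash
echo '[[0.0025, -0.001, 0.003, 0, 0], [0.0025, -0.001, 0.009, 0, 0], [0.0025, -0.001, 0.015, 0, 0], [0.0025, -0.001, 0.02, 0, 0], [0.0025, -0.001, 0.02, 0, 0], [0.0025, -0.001, 0.02, 0, 0]]' | python3 -m inch
python3 - <<'E'
from h import *
s=ctrl.get_state(); to(.4489,-.1357,.2885,-.053,s)
M=model("wrist",s);im,d=ctrl.get_image("wrist");P=cloud("w",d,M)
T=R.from_rotvec(s["tool_rot"]).as_matrix();p=s["position"];L=(P-p)@T
near=(d>0)&(abs(L[...,1])<.008)&(P[...,2]>.06)&(P[...,2]<.17)&(L[...,0]>.015)
Q=L[near];print("plate",np.median(Q,0).round(4),P[near][:,2].min())
r=(d>0)&(P[...,2]>.03)&(P[...,2]<.045)&(abs(L[...,1])<.04)&(abs(L[...,0])<.06)
print(cv2.minAreaRect((L[r][:,:2]*1000).astype(np.float32)))
E
```

```text
time: 10.05
position: [0.4483, -0.1356, 0.3151]
tool_rot: [-2.282, -2.159, 0.001]
ft_force: [0.1, 0.5, -0.2]
grip_width: 0.09
grip_force: 25.0
shift [-0.0001  0.0006  0.0266] turn -0.0022 tilt [-5.e-04 -2.e-04 -1.e+00] pos [ 0.4483 -0.1356  0.3151] F [ 0.05  0.48 -0.17] q [-0.55 -0.03  0.78  2.02  0.02  1.14  0.17] t 10.05 grip 0.09 24.987348939757794
plate [ 0.0278 -0.001   0.1664] 0.06039818987634146
((1.3759574890136719, 0.07631301879882812), (56.13436508178711, 96.71076202392578), 89.92314147949219)
```

```bash
echo '[[0, 0.0006, 0.002, 0, 0], [0, 0.0006, 0.004, 0, 0], [0, 0.0006, 0.006, 0, 0], [0, 0.0006, 0.008, 0, 0], [0, 0.0006, 0.008, 0, 0]]' | python3 -m inch && echo '[[0, 0, 0.002, 0, 0], [0, 0, 0.004, 0, 0], [0, 0, 0.006, 0, 0], [0, 0, 0.006, 0, 0]]' | python3 -m inch
python3 -c "
from h import *
to(.4489,-.1357,.2885,-.053)"
```

```text
time: 10.6
position: [0.4487, -0.1355, 0.3069]
tool_rot: [-2.281, -2.159, 0.001]
ft_force: [-0.5, -0.4, -1.6]
grip_width: 0.088
grip_force: 25.0
time: 11.0
position: [0.4487, -0.1355, 0.3009]
tool_rot: [-2.281, -2.159, 0.001]
ft_force: [0.3, -0.4, -1.3]
grip_width: 0.091
grip_force: 25.0
shift [-0.0002  0.0002  0.0124] turn -0.002 tilt [-6.e-04  0.e+00 -1.e+00] pos [ 0.4487 -0.1355  0.3009] F [ 0.33 -0.4  -1.25] q [-0.54 -0.    0.79  2.04  0.    1.11  0.19] t 11.0 grip 0.091 24.987438186071813
```

Inside the slot with no side force. I'll go on down gently.

```bash
echo '[[0, 0, 0.002, 0, 0], [0, 0, 0.004, 0, 0], [0, 0, 0.006, 0, 0], [0, 0, 0.008, 0, 0], [0, 0, 0.008, 0, 0]]' | python3 -m inch && echo '[[0, 0, 0.001, 0, 0], [0, 0, 0.002, 0, 0], [0, 0, 0.003, 0, 0], [0, 0, 0.003, 0, 0]]' | python3 -m inch
python3 -c "
from h import *
to(.4489,-.1357,.2885,-.053)"
```

```text
time: 11.5
position: [0.4488, -0.1355, 0.2929]
tool_rot: [-2.281, -2.159, 0.001]
ft_force: [-0.1, -0.0, -0.8]
grip_width: 0.09
grip_force: 25.0
time: 11.9
position: [0.4488, -0.1355, 0.2901]
tool_rot: [-2.282, -2.159, 0.0]
ft_force: [-0.7, 0.1, -0.9]
grip_width: 0.086
grip_force: 25.0
shift [-0.0001  0.0001  0.0016] turn -0.002 tilt [-2.e-04  0.e+00 -1.e+00] pos [ 0.4488 -0.1355  0.2901] F [-0.68  0.1  -0.89] q [-0.54  0.01  0.79  2.05 -0.01  1.08  0.2 ] t 11.9 grip 0.086 24.98739724047482
```

```bash
echo '[[0, 0, 0.0008, 0, 0], [0, 0, 0.0008, 0, 0]]' | python3 -m inch 8; echo '[[0, 0, 0.0008, 0, 0], [0, 0, 0.0008, 0, 0]]' | python3 -m inch
```

```text
time: 12.1
position: [0.4489, -0.1356, 0.2894]
tool_rot: [-2.282, -2.159, -0.0]
ft_force: [-0.6, -0.1, -1.8]
grip_width: 0.092
grip_force: 8.0
time: 12.3
position: [0.4489, -0.1355, 0.2886]
tool_rot: [-2.282, -2.159, -0.0]
ft_force: [0.0, 0.1, -1.1]
grip_width: 0.094
grip_force: 8.0
```

```bash
echo '[[0, 0, 0.0006, 0, 0], [0, 0, 0.0006, 0, 0]]' | python3 -m inch ; echo '[[0, 0, 0.0006, 0, 0], [0, 0, 0.0006, 0, 0]]' | python3 -m inch; echo '[[0, 0, 0.0006, 0, 0], [0, 0, 0.0006, 0, 0]]' | python3 -m inch
```

```text
time: 12.5
position: [0.4491, -0.1357, 0.2885]
tool_rot: [2.282, 2.159, 0.001]
ft_force: [-0.4, 0.3, 3.6]
grip_width: 0.089
grip_force: 8.0
time: 12.7
position: [0.4494, -0.1358, 0.2884]
tool_rot: [2.281, 2.159, 0.002]
ft_force: [-1.5, -0.2, 6.5]
grip_width: 0.096
grip_force: 8.0
time: 12.9
position: [0.4498, -0.1358, 0.2884]
tool_rot: [2.28, 2.158, 0.003]
ft_force: [-1.5, 0.6, 8.9]
grip_width: 0.09
grip_force: 8.0
```

The plate is on the floor at the expected height. I'll relax the push, release and retreat upward.

```bash
echo '[[0, 0, -0.0008, 0, 0], [0, 0, -0.0016, 0, 0], [0, 0, -0.0016, 0, 0], [0, 0, -0.0016, 0, 0.15], [0, 0, -0.0016, 0, 0.2], [0, 0, -0.0016, 0, 0.35], [0, 0, -0.0016, 0, 0.5], [0, 0, -0.0016, 0, 0.5]]' | python3 -m inch && echo '[[0, 0, -0.01, 0, 0.5], [0, 0, -0.03, 0, 0.5], [0, 0, -0.06, 0, 0.5], [0, 0, -0.1, 0, 0.5], [-0.03, 0, -0.13, 0, 0.5], [-0.07, 0, -0.13, 0, 0.5], [-0.08, 0, -0.13, 0, 0.5], [-0.08, 0, -0.13, 0, 0.5], [-0.08, 0, -0.13, 0, 0.5]]' | python3 -m inch
python3 - <<'E'
from h import *
s=ctrl.get_state();M=model("wrist",s);im,d=ctrl.get_image("wrist");P=cloud("w",d,M);Z=P[...,2]
cv2.imwrite("pics/w4.png",im[...,::-1])
n=(d>0)&(abs(P[...,0]-.449)<.03)&(abs(P[...,1]+.136)<.05)&(Z>.06)&(Z<.2)
t=n&(Z>.12)
print(cv2.minAreaRect((P[t][:,:2]*1000).astype(np.float32)),np.percentile(Z[n],[50,90,99]))
for a in np.arange(.06,.14,.015):
    k=P[n&(Z>a)&(Z<a+.015)]
    if len(k):print(round(a,3),len(k),k.mean(0).round(4))
E
```

```text
time: 13.7
position: [0.4489, -0.1356, 0.2884]
tool_rot: [-2.282, -2.16, 0.0]
ft_force: [0.1, -0.1, -0.6]
grip_width: 0.391
grip_force: 0.0
time: 14.6
position: [0.4446, -0.2145, 0.4182]
tool_rot: [-2.28, -2.159, -0.0]
ft_force: [-0.5, -0.1, -0.3]
grip_width: 0.499
grip_force: 0.0
((448.2823791503906, -135.64987182617188), (56.0003776550293, 7.569552421569824), 86.61055755615234) [0.13024542 0.13124582 0.13191737]
0.12 776 [ 0.4481 -0.1347  0.1302]
```

View pics/w4.png

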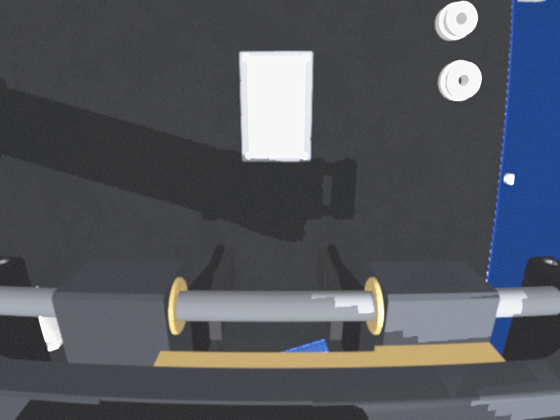

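The plate's top is at z≈0.131 (14 + 117 mm), within 0.5 mm of the slot centre, aligned and upright. The image shows it overexposed over the rack at about (277,105), with the fingers clear of it.

```bash
python3 -c "
from bench import ctrl
print(ctrl.close_job())"
```

```text
the job is handed in; nothing more can be done
None
```

The plate was drawn off the peg without any felt contact and now stands released and upright on the slot floor, about 0.5 mm from the slot's middle; the job was handed in at about 15 s, and no verdict was returned.

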